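# Tip the case back and slide the lifting blade under it

### The job

Without lifting the aluminium case off the table, tip it back on its rear bottom edge until it leans by itself on the green slanted rest, and let go of it. Slide the flat steel blade with the orange grip squarely and centrally under its raised front as far as it will go, then bring the case gently forward again, not letting it fall, so that it stands upright on the blade, in front of the rest, with the blade carrying it. Leave the open tub, the loose upturned lid and the steel cup where they are.

Things in the scene. Friction and masses are not known exactly. Their poses are not given: they have to be found in the camera images.
- rest_heel (a point): Middle of the lower front edge of the green rest's slanted face, at table height. x points level backwards (the way the case is tipped), y along that edge, z up. The face is 100 mm long and leans back 34 degrees (0.593 rad) from the vertical. The case stands before this edge, its rear bottom edge 4 to 7 mm away (at its middle) at the start; the edge keeps it from sliding back.
- rest: The green slanted rest, fixed to the table, 130 mm wide, about 110 mm deep, 88 mm high; same origin and axes as point rest_heel.
- case_grip (a point): Black grip block on top of the case, 16 mm (x) x 40 mm (y) x 44 mm high, its top 175 mm above the case's underside. This point lies in it, on the case's centre line, 156 mm above the underside. Axes as the case. It can be pinched across its 40 mm ends (the case then swings between the fingers) or across the 16 mm.
- case: Aluminium transport case, 60 mm deep (x) x 110 mm wide (y) x 130 mm high, 0.35 to 0.7 kg, evenly loaded: it balances when tipped back about 23 to 25 degrees. Origin at the centre of its underside; x points to its rear (to the rest), y along its width, z up when it stands.
- blade_grip (a point): Orange upright grip block of the blade, 30 mm (x) x 20 mm (y), top 65 mm above the table. This point lies in it, 40 mm above the blade's underside and 55 mm behind the blade's centre. Axes as the blade. The blade can be held here and slid over the table.
- blade: Loose flat lifting blade: steel plate 150 mm long (x) x 90 mm wide (y) x 5 mm thick, 0.4 kg, lying flat on the table. Origin at the centre of its underside; x points forward to its tip, z up.
- case_heel (a point): Middle of the case's rear bottom edge (30 mm behind the centre of its underside), same axes as the case; the case turns about this edge.
- blade_tip (a point): Middle of the blade's front edge at its underside, 75 mm ahead of the blade's centre and 130 mm ahead of the grip point. Under the leaning case it is stopped by the case's underside about 7 mm before the rear edge.
- tub_01: Open pink gel tub, 96 mm across, 55 mm high, beyond the rest on the left; leave alone. Origin at the centre of its underside.
- tub_lid_up: Loose pink tub lid lying open side up, 98 mm across, 16 mm high, behind the rest, on the left; leave alone. Origin at the centre of its underside.
- steel_cup: Steel measuring cup, 72 mm across, 82 mm high, back right; leave alone. Origin at the centre of its underside.

How it is judged (in metres and radians):
On the way, in this order (a step that is already met when the one before it is completed fails the run):
1. the case leans on the slanted rest by itself, its rear bottom edge still on the table, and the robot has let go of it (angle between case_grip's own z axis and vertical between 0.52 and 0.7 rad and contact force between case and rest above 0.3 N and height (world z) of case_heel below 0.015 m and contact force between each of the arm, the fingers and case below 0.1 N), for 0.3 s.
2. with the case still leaning, the blade's front edge is under it, at most 22 mm from the foot of the rest (angle between case_grip's own z axis and vertical between 0.52 and 0.7 rad and contact force between case and rest above 0.3 N and height (world z) of case_heel below 0.015 m and x of blade_tip in the frame of rest_heel above -0.022 m and y of blade_tip in the frame of rest_heel between -0.025 and 0.025 m and height (world z) of blade_tip below 0.012 m), for 0.2 s.
At the end, for the whole second after the job is handed in: The case stands at rest on the blade, upright within 0.06 rad, its rear edge 3 to 10 mm up, within 35 mm of the rest's foot and 0.2 rad of square to it; the blade reaches 34 mm or more under the case, centred within 22 mm, square within 0.17 rad, and bears it (over 2 N) (angle between case_grip's own z axis and vertical below 0.06 rad and height (world z) of case_heel between 0.003 and 0.01 m and contact force between case and blade above 2 N and x of blade_tip in the frame of case above 0.004 m and y of blade_tip in the frame of case between -0.022 and 0.022 m and angle between the x axis of blade and the x axis of case, either way round below 0.17 rad and horizontal distance between case_heel and rest_heel below 0.035 m and angle between the x axis of case and the x axis of rest, either way round below 0.2 rad and linear speed of each of case, blade below 0.02 m/s and angular speed of case below 0.1 rad/s); the robot touches nothing.
It fails at once if the case is lifted: its rear bottom edge more than 30 mm above the table (height (world z) of case_heel above 0.03 m).
It fails at once if the case falls or slams (turns faster than 2.5 rad/s) (angular speed of case above 2.5 rad/s).
It fails at once if the case is knocked over (angle between case_grip's own z axis and vertical above 1 rad).
It fails at once if the open tub, the loose lid or the steel cup is shifted by more than 30 mm (distance of any of tub_01, tub_lid_up, steel_cup from where it was at the start of the episode above 0.03 m).
It also fails if it takes over 62 s, if anything falls off the work surface, if the arm or the gripper's body presses on something with over 40 N, if the wrist force passes 120 N, or if a joint passes its speed limit or range.

### The arm

A 6-joint arm with a two-finger parallel gripper is mounted at the origin on a cart in front of the work surface, level with it; the furniture and walls round the work are solid. World frame = base frame: x ahead of the robot, y to its left, z up, the work surface at z = 0. Lengths are in m, angles in degrees, forces in N, time in s.
With the tool pointing down it reaches from about 0.35 to 0.8 m from the base axis. Payload 7.3 kg.
Tool frame: the origin (TCP) lies at the very end of the fingers, on their centre line; the grasp point (between the pads) lies 19 mm behind it (manip.grip_depth is the distance from the TCP to the grasp point, in m); z points along the fingers, y is the line along which they close (so a half turn about z gives the same grasp; the last joint's range is limited). The gripper opens to 85 mm and grips with 20 to 120 N. Pads are 22 mm wide; open, the fingers measure 114 mm over their backs; the gripper's body (76 mm by 85 mm) begins 54 mm behind the grasp point. The pads swing forward as they close: fully open they stand 13 mm farther back than shut.
Start: joints at [67.494, 19.595, 87.324, -0, 73.075, -8.365], TCP at [0.128, 0.509, 0.231] pointing down, gripper open.
Joint ranges: [-145.02, 145.02], [-44.19, 115.74], [2.07, 154.8], [-57.11, 237.11], [16.16, 152.29], [-177.93, 177.93]. Speed limits (degrees/s): [147.25, 147.25, 180, 180, 180, 180].

### API

Orientations are given as [roll, pitch, yaw] about the fixed x, y, z axes, in that order (R = Rz(yaw) Ry(pitch) Rx(roll)).
In Python, from bench import manip, fingers, capture, cut_out, monitor gives the robot as it stands. Calls block until the motion is done:
- manip.reach(position, orientation): joint-space move of the TCP to a pose.
- manip.move_straight(position, orientation=None, vel=0.15): straight line of the TCP; orientation=None keeps the orientation; vel is the mean speed in m/s.
- manip.goto_joints(angles): joint-space move.
- fingers.grip(opening, force=None): finger opening in m; force is the grip in N (None keeps the last); returns when the fingers have stopped.
- manip.hold(seconds).
- manip.solve_ik(position, orientation): joint angles nearest the present ones, or None.
- capture(name): name is "scene" or "top" or "wrist"; returns a dict with "img" (384x512x3 uint8, red, green, blue), "range_z" (384x512 float32, m along the optical axis (not along the pixel's ray), 0 where there is no reading), "intrinsics" (3x3 intrinsics, pixels), "R" (3x3) and "t" (3): a world point X has camera coordinates R X + t; the wrist camera has in their place "mount" (4x4, takes a point from camera to tool coordinates, whose origin is the TCP and whose axes are the flange's). Camera axes: x right, y down, z forward; pixel columns grow to the right and rows downward; lengths in m; the calibration is good to about 2 mm. A picture is of the moment at which its call begins: read the wrist's pose just before it.
A pose or a line that the arm cannot do raises manip.Unreachable and nothing moves.
- manip.sign_off(): hands the job in; it is judged then, once.
Trained networks look in a picture, given as the dict that the camera call returned (one of the last four; its "shot" number tells which), for a name from the list of things; names that differ only in an ending like _2 or _b are one class to them, and where a whole thing is asked for, a point or a joint stands for the part that bears it (a point fixed in the world has none). Each returns a list of dicts, best first, with "p" (0 to 1); they miss things now and then, are a little off and sometimes report something else, mostly with a low value. They report only what shows in the picture. A call takes as long as a camera call.
- cut_out(picture, name): "pixels" (384x512 bool, what is visible of it) and "location" ([column, row] in pixels, amid what is visible of it).
Readings, each from a call of its own:
- monitor.get_t(): time.
- monitor.get_qpos(): joint angles.
- monitor.get_joint_velocities(): joint speeds.
- monitor.get_joint_torque(): joint torques, N m.
- monitor.get_ee_pos(): TCP position.
- monitor.get_eef_rot(): TCP orientation.
- monitor.get_wrist_force(): force on the tool from outside, world axes, zero at the start.
- monitor.get_torque(): the same for the moment, N m.
- monitor.get_grip_width(): finger opening in m.
- monitor.get_grip_force(): force on a finger pad.
Only numpy, scipy, OpenCV 4.12 (cv2) and the standard library are available. Lean on these libraries where they do the work, as an engineer would, in place of code of your own. Each camera call takes 0.05 s, during which the arm holds its last target. There are 200 camera calls.

## Working session

There is one attempt and no reset: what is moved stays moved. The work goes in short steps, each a Python script; the robot and the scene stay as the last script left them, time stands still between calls to the robot, and variables do not carry over. Pictures are saved under pics/ and viewed, at most 10 in all, crops included, and the job is handed in when it is done.

```bash
mkdir -p pics; ls; cat > h.py <<'E'
import numpy as np, cv2
from bench import manip, fingers, capture, cut_out, monitor
def cloud(c, mask=None):
    z=c["range_z"]; K=np.array(c["intrinsics"]); v,u=np.nonzero((z>0) if mask is None else (mask&(z>0)))
    d=z[v,u]; P=np.stack([(u-K[0,2])*d/K[0,0],(v-K[1,2])*d/K[1,1],d],1)
    return (P-np.array(c["t"]))@np.array(c["R"])
def save(c,n): cv2.imwrite("pics/"+n,c["img"][:,:,::-1])
E
python3 - <<'E'
from h import *
ims=[]
for n in ("scene","top"):
    c=capture(n); ims.append(c["img"]); np.savez(f"{n}0.npz",**{k:c[k] for k in("img","range_z","intrinsics","R","t")})
    for o in ("case","case_grip","rest","blade","blade_grip","tub_01","tub_lid_up","steel_cup"):
        r=cut_out(c,o)
        if not r: print(n,o,None);continue
        m=r[0]["pixels"].astype(bool); P=cloud(c,m)
        np.save(f"m_{n}_{o}.npy",m)
        print(n,o,round(r[0]["p"],2),r[0]["location"],m.sum(),np.percentile(P,[3,50,97],axis=0).round(3).tolist() if len(P) else None)
cv2.imwrite("pics/a.png",cv2.resize(np.hstack(ims),(800,300))[:,:,::-1])
print(monitor.get_t(),monitor.get_eef_rot())
E
```

```text
pics
scene case 0.97 [257.0, 239.4] 2705 [[0.397, -0.069, 0.007], [0.441, -0.051, 0.09], [0.5, 0.002, 0.166]]
scene case_grip 0.79 [256.9, 235.5] 2738 [[0.397, -0.069, 0.006], [0.441, -0.051, 0.089], [0.5, 0.002, 0.166]]
scene rest 0.83 [228.9, 236.7] 285 [[0.408, 0.027, 0.004], [0.422, 0.059, 0.037], [0.439, 0.11, 0.082]]
scene blade None
scene blade_grip 0.72 [296.8, 281.4] 1522 [[0.422, -0.23, 0.001], [0.459, -0.179, 0.005], [0.521, -0.086, 0.063]]
scene tub_01 0.61 [190.1, 196.1] 494 [[0.445, 0.353, 0.007], [0.486, 0.376, 0.036], [0.531, 0.443, 0.053]]
scene tub_lid_up 0.65 [255.5, 237.2] 2699 [[0.397, -0.069, 0.006], [0.441, -0.051, 0.089], [0.498, 0.002, 0.165]]
scene steel_cup 0.6 [365.1, 240.7] 887 [[0.655, -0.228, 0.007], [0.671, -0.204, 0.055], [0.721, -0.163, 0.08]]
top case 0.77 [298.0, 234.3] 842 [[0.405, -0.062, 0.061], [0.455, -0.028, 0.13], [0.504, 0.001, 0.175]]
top case_grip 0.88 [291.7, 233.0] 851 [[0.405, -0.062, 0.072], [0.455, -0.027, 0.13], [0.507, 0.003, 0.175]]
top rest 0.94 [267.1, 230.2] 1250 [[0.417, 0.002, 0.001], [0.478, 0.048, 0.035], [0.539, 0.107, 0.086]]
top blade 0.85 [331.5, 226.1] 1365 [[0.427, -0.228, -0.0], [0.474, -0.161, 0.005], [0.523, -0.091, 0.063]]
top blade_grip 0.74 [332.0, 228.0] 1424 [[0.424, -0.226, -0.001], [0.474, -0.159, 0.005], [0.526, -0.089, 0.063]]
top tub_01 None
top tub_lid_up 0.72 [211.1, 232.0] 766 [[0.427, 0.185, -0.003], [0.468, 0.228, 0.002], [0.51, 0.27, 0.016]]
top steel_cup 0.89 [342.9, 157.9] 533 [[0.656, -0.233, -0.001], [0.696, -0.208, 0.025], [0.731, -0.168, 0.083]]
0.9 [1.79989913e+02 1.49424799e-03 1.65859861e+02]
```

View pics/a.png

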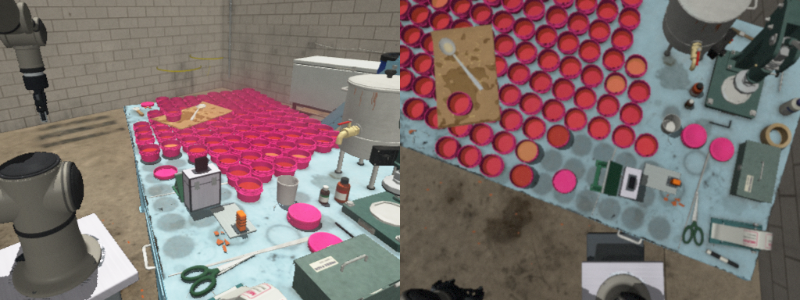

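The scene view (left) shows the case at about (200,190), the green rest behind it and the blade in front of it at (235,220). In the top view (right) they sit at (630,180), (607,177) and (660,180), so tipping goes along about +y. Next I fit the poses.

```bash
cat > fit.py <<'E'
from h import *
def rect(P):
    r=cv2.minAreaRect((P[:,:2]*1000).astype(np.float32)); return np.round(r[0],1),np.round(r[1],1),round(r[2],1)
if __name__=="__main__":
  for n in("top","scene"):
    c=dict(np.load(n+"0.npz"))
    P=cloud(c); near=P[(P[:,0]>.36)&(P[:,0]<.57)&(P[:,1]>-.26)&(P[:,1]<.14)]
    m=cv2.dilate
    def msk(o): return cloud(c,np.load(f"m_{n}_{o}.npy"))
    q=near[(abs(near[:,1]+.03)<.08)]
    t=q[(q[:,2]>.124)&(q[:,2]<.136)]; print(n,"casetop",len(t),rect(t) if len(t) else 0)
    t=q[(q[:,2]>.168)&(q[:,2]<.18)]; print("grip top",len(t),rect(t) if len(t) else 0)
    r=near[(near[:,1]>-.01)]; 
    t=msk("rest"); t=t[t[:,2]>.008]; t=t[(t[:,1]>.0)]
    print("rest all",rect(t))
    tt=t[(t[:,2]>.084)]; print("rest top",len(tt),rect(tt) if len(tt)>3 else 0)
    # RANSAC slanted plane
    rng=np.random.default_rng(0);best=(0,)
    for _ in range(2000):
        a=t[rng.choice(len(t),3,False)]; nn=np.cross(a[1]-a[0],a[2]-a[0]); l=np.linalg.norm(nn)
        if l<1e-6: continue
        nn/=l; nn*=np.sign(nn[2])
        if abs(nn[2]-np.sin(.593))>.06: continue
        k=abs((t-a[0])@nn)<.002
        if k.sum()>best[0]: best=(k.sum(),k)
    if best[0]:
        f=t[best[1]]; mu=f.mean(0); nn=np.linalg.svd(f-mu)[2][2]; nn*=np.sign(nn[2]); h=-nn[:2]/np.linalg.norm(nn[:2])
        d0=mu[:2]@h - mu[2]*np.linalg.norm(nn[:2])**-1*nn[2]
        print("face",len(f),"nz",nn[2].round(3),"yaw",np.degrees(np.arctan2(h[1],h[0])).round(1),"heel dist along h",d0.round(4),"lat range",np.percentile(f[:,:2]@[-h[1],h[0]],[1,99]).round(4))
    t=msk("blade" if n=="top" else "blade_grip"); p=t[(t[:,2]<.012)&(t[:,2]>.0025)]; print("plate",len(p),rect(p))
    p=t[t[:,2]>.05]; print("bgrip",len(p),rect(p), p.mean(0).round(4))
    if n=="top": 
        I=c["img"][185:285,235:375]; cv2.imwrite("pics/b.png",cv2.resize(I,(784,560),interpolation=cv2.INTER_CUBIC)[:,:,::-1])
E
python3 fit.py
```

```text
top casetop 722 (array([454.5, -31.8]), array([ 61. , 110.9]), 76.5)
grip top 86 (array([454.5, -31.7]), array([16. , 39.3]), 77.3)
rest all (array([479.4,  55.3]), array([104.6, 129. ]), 76.7)
rest top 80 (array([480.7,  59.4]), array([  9.4, 124.1]), 77.8)
face 621 nz 0.557 yaw 77.0 heel dist along h 0.1072 lat range [-0.5179 -0.3911]
plate 1021 (array([ 474.3, -159.8]), array([148.9,  90.2]), 72.8)
bgrip 73 (array([ 458.6, -212.4]), array([30.1, 19.5]), 72.6) [ 0.4585 -0.2113  0.0632]
scene casetop 502 (array([454.4, -29.2]), array([ 63.6, 110.8]), 76.0)
grip top 75 (array([454.4, -29.1]), array([19.3, 37.7]), 81.6)
rest all (array([427.4,  65.7]), array([90.9, 22.5]), 66.9)
rest top 2 0
face 145 nz 0.542 yaw 74.4 heel dist along h 0.1304 lat range [-0.404  -0.3823]
plate 1116 (array([ 475.2, -156.7]), array([152.6,  90.3]), 73.3)
bgrip 124 (array([ 457.5, -210.7]), array([28.1, 19.6]), 75.8) [ 0.4557 -0.2134  0.0601]
```

View pics/b.png

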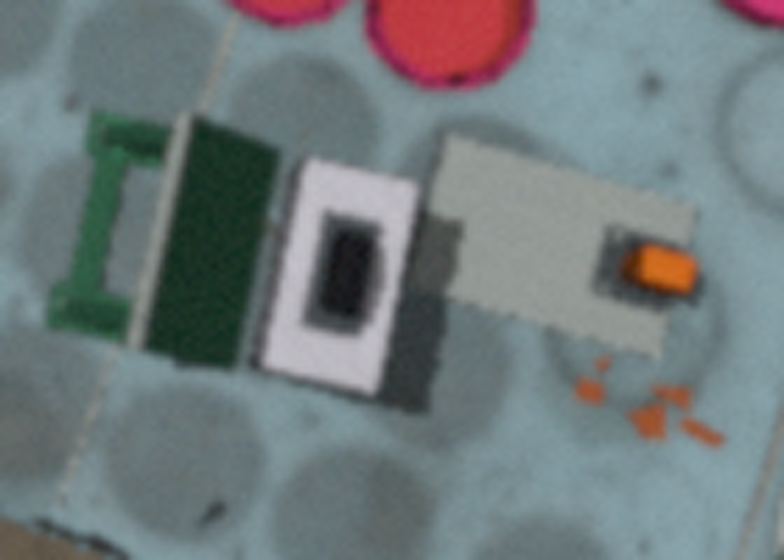

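```bash
cat >> h.py <<'E'
YAW=76.8; H=np.array([np.cos(np.radians(YAW)),np.sin(np.radians(YAW)),0]); L=np.array([-H[1],H[0],0]); Z=np.array([0,0,1.])
def down(y=YAW): return [180,0,y]
F=lambda: np.array(monitor.get_wrist_force())
def sl(): p=np.array(monitor.get_ee_pos()); return np.round([p@H,p@L,p[2]],4)
E
python3 - <<'E'
from h import *
g=np.array([.4545,-.0315,0])
manip.reach((g+Z*.27).tolist(),down())
manip.move_straight((g+Z*.137).tolist(),down(),vel=.12)
f0=F(); fingers.grip(.03,30); print(monitor.get_grip_width(),monitor.get_grip_force(),F()-f0,sl())
rest=.1072; heel=g@H+.030; lat=g@L; w0=137-156
print("gap",rest-heel)
f0=F()
def pt(th,hx): # tcp for tilt th about heel at hx
    t=np.radians(th); x=-.030*np.cos(t)+.156*np.sin(t); z=.030*np.sin(t)+.156*np.cos(t)
    return H*(hx+x)+L*lat+Z*(z-.019)
for th in (6,12,18,24,29,32):
    manip.move_straight(pt(th,heel).tolist(),down(),vel=.04)
    print(th,sl(),((F()-f0)@np.c_[H,L,Z]).round(2),monitor.get_grip_width())
c=capture("top"); r=cut_out(c,"case_grip"); save(c,"c.png")
print(monitor.get_t())
I=c["img"][185:285,235:375]; cv2.imwrite("pics/c.png",cv2.resize(I,(560,400))[:,:,::-1])
c=capture("scene"); cv2.imwrite("pics/d.png",cv2.resize(c["img"][150:310,160:360],(800,600))[:,:,::-1])
E
```

```text
0.03960085815764138 31.948909163475037 [-0.43507795 -0.59825716  3.54524594] [ 0.0731 -0.4499  0.1373]
gap 0.004082264975211455
6 [ 0.09   -0.4498  0.1394] [-0.13 -0.67  0.64] 0.039430472307879244
12 [ 0.1064 -0.4498  0.1398] [ 0.14 -2.24 -0.2 ] 0.03970115521009074
18 [ 0.1232 -0.4497  0.1386] [-0.84 -1.16 -1.44] 0.039787640389336756
24 [ 0.1395 -0.4497  0.1356] [ 0.47 -1.04  0.05] 0.0396691797428622
29 [ 0.1527 -0.4497  0.132 ] [ 1.51 -1.01 -0.87] 0.039863796580143315
32 [ 0.1605 -0.4497  0.1292] [ 1.77 -0.98  0.81] 0.039607998781725884
8.1333
```

View pics/d.png

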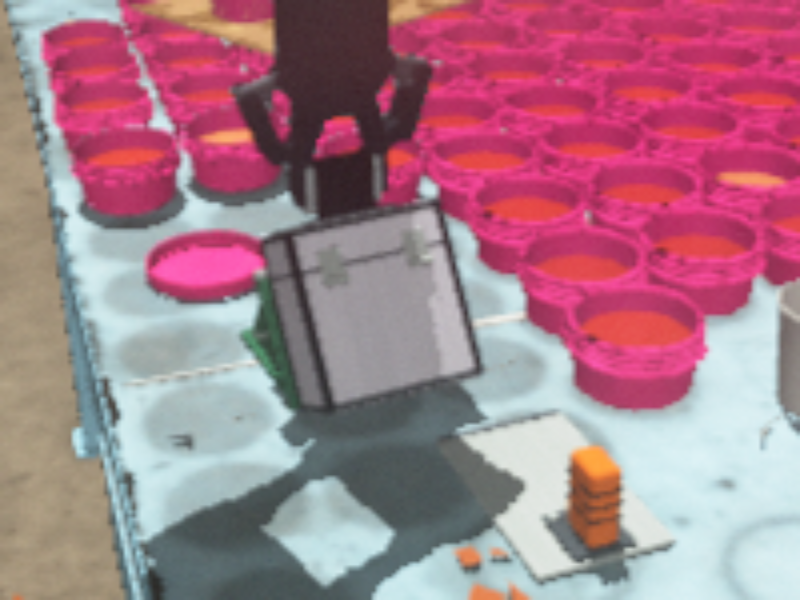

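The case is tipped almost onto the rest (case at about (370,300), held at the top). I'll continue until the pull on the hand vanishes, then release.

```bash
python3 - <<'E'
from h import *
heel=.1031; lat=-.4497
f0=F(); prev=None
for th in (33,34,35,36,37,38,39):
    t=np.radians(th); x=-.030*np.cos(t)+.156*np.sin(t); z=.030*np.sin(t)+.156*np.cos(t)
    manip.move_straight((H*(heel+x)+L*lat+Z*(z-.019)).tolist(),down(),vel=.02)
    manip.hold(.1); d=((F()-f0)@np.c_[H,L,Z]).round(2); print(th,sl(),d)
    if d[0]<-4: break
fingers.grip(.06); manip.hold(.2)
p=np.array(monitor.get_ee_pos()); fingers.grip(.085)
manip.move_straight((p+Z*.12).tolist(),down(),vel=.15)
c=capture("top")
m=cut_out(c,"case")[0]["pixels"].astype(bool)|cut_out(c,"case_grip")[0]["pixels"].astype(bool); P=cloud(c,m)
np.save("lean.npy",P); Q=np.c_[P@H,P@L,P[:,2]]
print(np.percentile(Q,[1,50,99],axis=0).round(4)); t=Q[Q[:,2]>np.percentile(Q[:,2],85)]; print("top",t.mean(0))
m=cut_out(c,"blade"); P=cloud(c,m[0]["pixels"].astype(bool)); 
import fit; print(fit.rect(P[(P[:,2]<.012)&(P[:,2]>.0025)]),fit.rect(P[P[:,2]>.05]))
c=capture("scene"); cv2.imwrite("pics/e.png",cv2.resize(c["img"][150:310,160:360],(800,600))[:,:,::-1]); print(monitor.get_t())
E
```

```text
33 [ 0.1629 -0.4497  0.1282] [-1.61  0.09 -0.2 ]
34 [ 0.1655 -0.4498  0.1272] [-1.63 -0.26 -0.25]
35 [ 0.168  -0.4497  0.1261] [-1.56  0.16 -0.71]
36 [ 0.1706 -0.4497  0.1249] [-0.27 -0.09  0.05]
37 [ 0.173  -0.4497  0.1237] [-1.69 -0.35  0.15]
38 [ 0.1748 -0.4498  0.1225] [-4.47  1.    0.4 ]
[[ 0.055  -0.4698  0.    ]
 [ 0.1216 -0.4092  0.1234]
 [ 0.158  -0.393   0.5756]]
top [ 0.13326774 -0.40812805  0.23677798]
(array([ 473.3, -160.7]), array([151.5,  90.7]), 73.6) (array([ 458.7, -212.3]), array([28.6, 19.8]), 72.6)
12.6417
```

View pics/e.png

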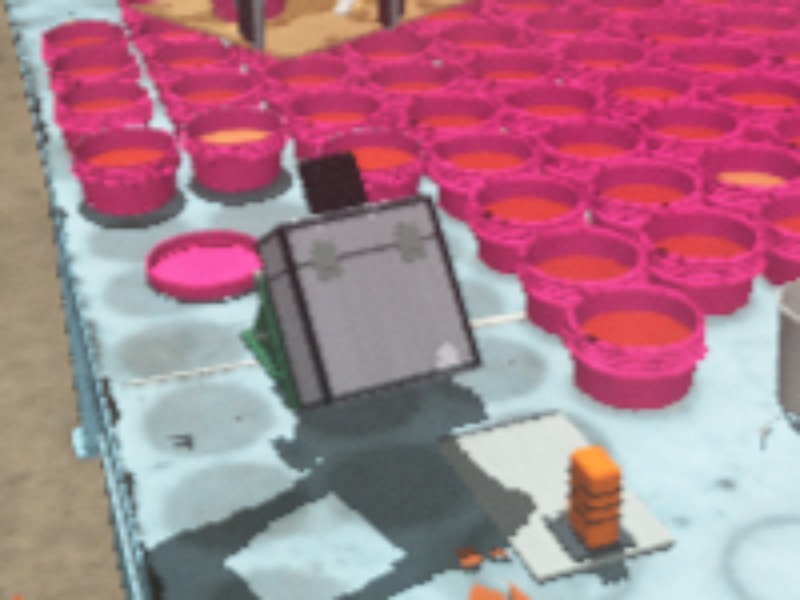

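The case leans on the rest by itself: grip block free at (333,180), blade still at (560,495). Now the blade.

```bash
python3 - <<'E'
from h import *
b=np.array([.4587,-.2121,0])
manip.move_straight((b+Z*.22).tolist(),down(73),vel=.25)
manip.move_straight((b+Z*.0225).tolist(),down(73),vel=.12)
fingers.grip(.012,50); print("w",monitor.get_grip_width(),sl())
B=np.c_[H,L,Z]; f0=F(); z=sl()[2]
manip.move_straight((H*-.104+L*-.4497+Z*z).tolist(),down(YAW),vel=.05)
print(sl(),((F()-f0)@B).round(2))
c=capture("top")
P=cloud(c); Q=np.c_[P@H,P@L,P[:,2]]
k=(Q[:,0]>.04)&(Q[:,0]<.2)&(abs(Q[:,1]+.45)<.06)&(Q[:,2]<.2); q=Q[k]; 
for s in np.arange(.05,.2,.01):
    e=q[abs(q[:,0]-s)<.005]; e=e[abs(e[:,1]+.45)<.015]
    if len(e): print(round(s,2),len(e),np.median(e[:,2]).round(4))
t=P[(P[:,2]>.003)&(P[:,2]<.012)]; u=np.c_[t@H,t@L]; t=u[(u[:,0]>-.14)&(u[:,0]<.04)&(abs(u[:,1]+.45)<.07)]
print("plate",len(t),cv2.minAreaRect((t*1000).astype(np.float32)))
f=q[(q[:,2]>.03)]; np.save("q.npy",q)
g=q[q[:,2]>.135]; print("grip",len(g),np.percentile(g,[2,50,98],axis=0).round(4))
print(monitor.get_t())
E
```

```text
w 0.019204941640054363 [-0.1018 -0.4952  0.0227]
[-0.104  -0.449   0.0227] [-0.58  3.56  2.74]
0.05 21 -0.0006
0.06 29 0.0431
0.07 29 0.0584
0.08 30 0.07
0.09 31 0.0854
0.1 31 0.0987
0.11 34 0.1127
0.12 33 0.1269
0.13 36 0.1381
0.14 40 0.1332
0.15 36 0.1316
0.16 35 0.1416
0.17 38 0.1549
0.18 35 0.159
0.19 25 0.001
0.2 15 0.0056
plate 958 ((-34.732093811035156, -452.123046875), (146.76791381835938, 133.4261016845703), 0.1961190551519394)
grip 297 [[ 0.1276 -0.5     0.1352]
 [ 0.157  -0.4491  0.1407]
 [ 0.1854 -0.3977  0.1621]]
17.425
```

```bash
python3 - <<'E'
from h import *
B=np.c_[H,L,Z]; z=sl()[2]; go=lambda s,v: manip.move_straight((H*s+L*-.4497+Z*z).tolist(),down(YAW),vel=v)
go(-.104,.05); go(-.095,.05); f0=F(); go(-.046,.05); print(sl(),((F()-f0)@B).round(2))
s=-.046
while s<-.026:
    s+=.002; go(s,.02); d=((F()-f0)@B).round(2); print(sl(),d)
    if d[0]<-6: break
manip.hold(.3)
print("tip s,h", (sl()[0]+.13-.107).round(4), monitor.get_eef_rot(),((F()-f0)@B).round(2))
c=capture("scene"); cv2.imwrite("pics/f.png",cv2.resize(c["img"][150:310,160:360],(800,600))[:,:,::-1])
c=capture("top"); P=cloud(c); Q=np.c_[P@H,P@L,P[:,2]]
k=(Q[:,0]>.055)&(Q[:,0]<.11)&(abs(Q[:,1]+.45)<.045)&(Q[:,2]>.03)&(Q[:,2]<.12); q=Q[k]
print("face slope/intercept",np.polyfit(q[:,2],q[:,0],1),"yawslope",np.linalg.lstsq(np.c_[q[:,1:],np.ones(len(q))],q[:,0],rcond=None)[0])
print(monitor.get_t())
E
```

```text
[-0.0457 -0.4496  0.0227] [-0.43  0.68 -1.74]
[-0.0441 -0.4497  0.0227] [-3.31  0.71 -1.51]
[-0.042  -0.4497  0.0227] [-3.47 -0.11 -2.19]
[-0.0398 -0.4497  0.0227] [-2.82 -0.67 -1.54]
[-0.0377 -0.4496  0.0227] [-1.64  0.09 -3.27]
[-0.0357 -0.4496  0.0227] [-0.99 -0.35 -4.03]
[-0.0339 -0.4497  0.0227] [-3.65 -0.76 -4.55]
[-0.0321 -0.4498  0.0227] [-7.21 -0.9  -4.05]
tip s,h -0.0092 [1.79986155e+02 9.80780540e-03 7.67943341e+01] [-6.36 -0.05 -4.37]
face slope/intercept [0.68685102 0.03214047] yawslope [-0.01003175  0.68709349  0.02760996]
21.2917
```

View pics/f.png

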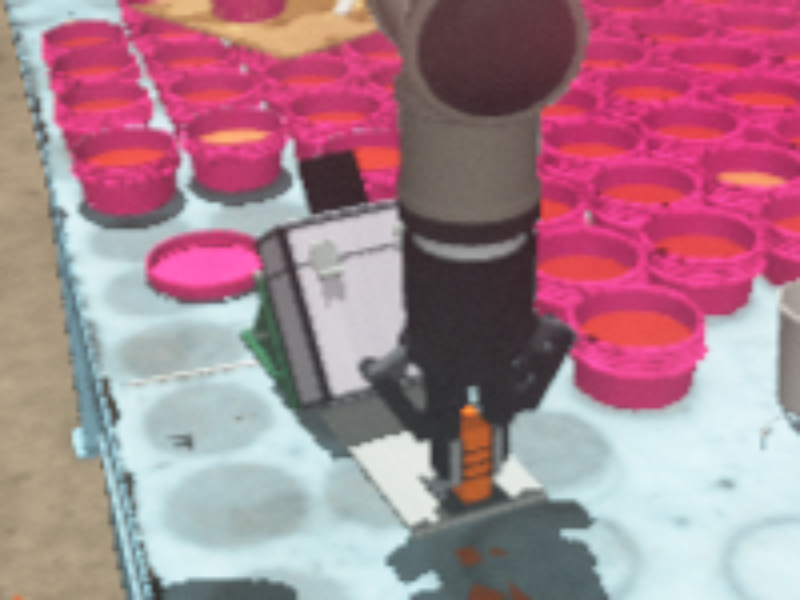

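The blade is squarely under the case's front, with its tip about 9 mm before the rest's foot. I'll release it, take the case grip and rotate the case forward about the blade tip.

```bash
python3 - <<'E'
from h import *
B=np.c_[H,L,Z]
fingers.grip(.05); p=H*sl()[0]+L*-.4497
manip.move_straight((p+Z*.26).tolist(),down(),vel=.25)
g=H*.169+L*-.4497
manip.move_straight((g+Z*.26).tolist(),down(),vel=.25)
manip.move_straight((g+Z*.127).tolist(),down(),vel=.12)
f0=F(); fingers.grip(.03,30); print("w",monitor.get_grip_width(),((F()-f0)@B).round(2),sl())
T=np.array([.098,.005]); a=sl(); v=np.array([a[0],a[2]+.019])-T
for d in (4,9,14,19,24,28,31):
    t=np.radians(d); x=v[0]*np.cos(t)-v[1]*np.sin(t); z=v[0]*np.sin(t)+v[1]*np.cos(t)
    manip.move_straight((H*(T[0]+x)+L*-.4497+Z*(T[1]+z-.019)).tolist(),down(),vel=.035)
    print(d,sl(),((F()-f0)@B).round(2))
np.save("v.npy",np.r_[v,f0])
c=capture("scene"); cv2.imwrite("pics/g.png",cv2.resize(c["img"][150:310,160:360],(800,600))[:,:,::-1])
P=cloud(c,cut_out(c,"case")[0]["pixels"].astype(bool)); np.save("pg.npy",P)
Q=np.c_[P@H,P@L,P[:,2]]; q=Q[(abs(Q[:,1]+.45)<.045)&(Q[:,2]>.03)&(Q[:,2]<.115)&(Q[:,0]<.1)]
print(len(q),np.linalg.lstsq(np.c_[q[:,1:],np.ones(len(q))],q[:,0],rcond=None)[0]); print(monitor.get_t())
E
```

```text
w 0.03935042987868095 [-0.74  0.7   4.13] [ 0.1691 -0.4501  0.1277]
4 [ 0.1588 -0.4498  0.1323] [ 1.26  0.09 -1.67]
9 [ 0.1456 -0.4496  0.137 ] [ 1.1  -0.48 -2.34]
14 [ 0.1324 -0.4495  0.1406] [-0.63  0.07 -2.32]
19 [ 0.1188 -0.4496  0.1431] [-0.58  0.79 -3.04]
24 [ 0.1049 -0.4497  0.1444] [ 0.55  0.33 -2.98]
28 [ 0.094  -0.4497  0.1445] [ 0.07  0.18 -3.18]
31 [ 0.0857 -0.4497  0.1441] [ 0.45  0.69 -0.78]
969 [0.003182   0.08537248 0.05031848]
28.825
```

View pics/g.png

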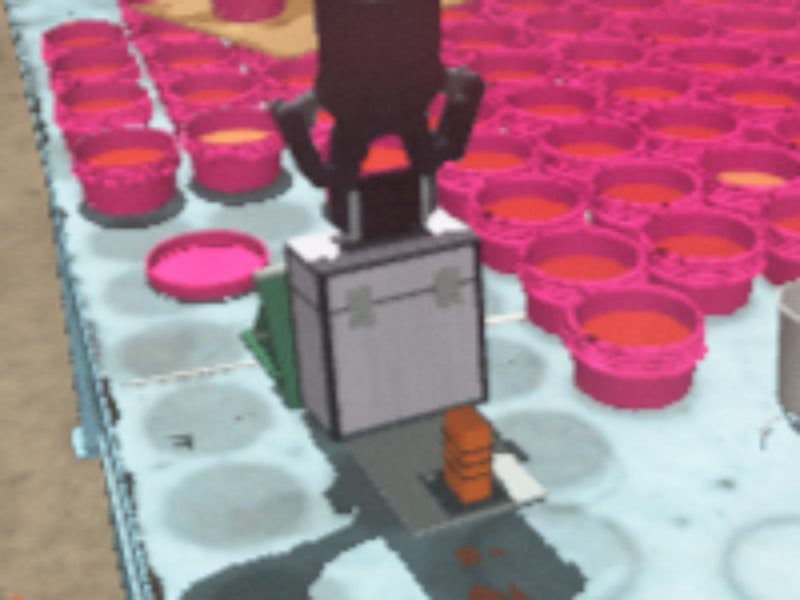

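Held case is about 5° short of upright, standing on the blade; I'll finish the last degrees slowly.

```bash
python3 - <<'E'
from h import *
B=np.c_[H,L,Z]; a=np.load("v.npy"); v=a[:2]; f0=a[2:]; T=np.array([.098,.005])
def tilt():
    c=capture("scene"); P=cloud(c,cut_out(c,"case")[0]["pixels"].astype(bool))
    Q=np.c_[P@H,P@L,P[:,2]]; q=Q[(abs(Q[:,1]+.45)<.045)&(Q[:,2]>.03)&(Q[:,2]<.115)&(Q[:,0]<.1)]
    return np.linalg.lstsq(np.c_[q[:,1:],np.ones(len(q))],q[:,0],rcond=None)[0].round(4)
for d in (33,34.5,35.5,36.5):
    t=np.radians(d); x=v[0]*np.cos(t)-v[1]*np.sin(t); z=v[0]*np.sin(t)+v[1]*np.cos(t)
    manip.move_straight((H*(T[0]+x)+L*-.4497+Z*(T[1]+z-.019)).tolist(),down(),vel=.015); manip.hold(.15)
    k=tilt(); print(d,sl(),((F()-f0)@B).round(2),k)
    if k[1]<.008: break
print(monitor.get_t())
E
```

```text
33 [ 0.0804 -0.4498  0.1436] [0.42 0.49 0.09] [0.0007 0.0553 0.0493]
34.5 [ 0.0763 -0.4497  0.1431] [0.58 0.61 0.36] [-0.0029  0.0336  0.0476]
35.5 [ 0.0736 -0.4497  0.1427] [-1.09  1.41  1.82] [-0.004   0.0146  0.0471]
36.5 [ 0.0708 -0.4497  0.1422] [-0.5   0.85  1.84] [-0.0006  0.0001  0.0485]
31.4333
```

```bash
python3 - <<'E'
from h import *
fingers.grip(.06); manip.hold(.2); fingers.grip(.085)
p=H*sl()[0]+L*-.4497
manip.move_straight((p+Z*.30).tolist(),down(),vel=.15); manip.move_straight((p+H*-.0-np.array([.05,0,0])+Z*.36).tolist(),down(),vel=.15)
c=capture("scene"); cv2.imwrite("pics/i.png",cv2.resize(c["img"][150:310,160:360],(800,600))[:,:,::-1])
P=cloud(c,cut_out(c,"case")[0]["pixels"].astype(bool)); Q=np.c_[P@H,P@L,P[:,2]]
q=Q[(abs(Q[:,1]+.45)<.045)&(Q[:,2]>.03)&(Q[:,2]<.115)&(Q[:,0]<.1)]
print("front",np.linalg.lstsq(np.c_[q[:,1:],np.ones(len(q))],q[:,0],rcond=None)[0].round(4))
t=Q[(Q[:,2]>.128)&(Q[:,2]<.142)]; print("top z",np.median(t[:,2]),cv2.minAreaRect((t[:,:2]*1000).astype(np.float32)))
P=cloud(c,cut_out(c,"blade_grip")[0]["pixels"].astype(bool)); Q=np.c_[P@H,P@L,P[:,2]]
t=Q[(Q[:,2]>.0025)&(Q[:,2]<.01)]; print("plate",cv2.minAreaRect((t[:,:2]*1000).astype(np.float32)),np.percentile(t,[2,98],axis=0).round(3)); t=Q[Q[:,2]>.045]; print("bg",t.mean(0)); print(monitor.get_t())
E
```

```text
front [ 0.0008 -0.0154  0.0494]
top z 0.13445025821092543 ((76.23587036132812, -448.5556335449219), (63.27391815185547, 109.58908081054688), 0.40811872482299805)
plate ((-1.438934326171875, -449.03143310546875), (101.72840118408203, 90.6522216796875), 0.11170653998851776) [[-0.049 -0.492  0.003]
 [ 0.048 -0.406  0.009]]
bg [-0.03604658 -0.44697441  0.05763564]
34.3583
```

View pics/i.png

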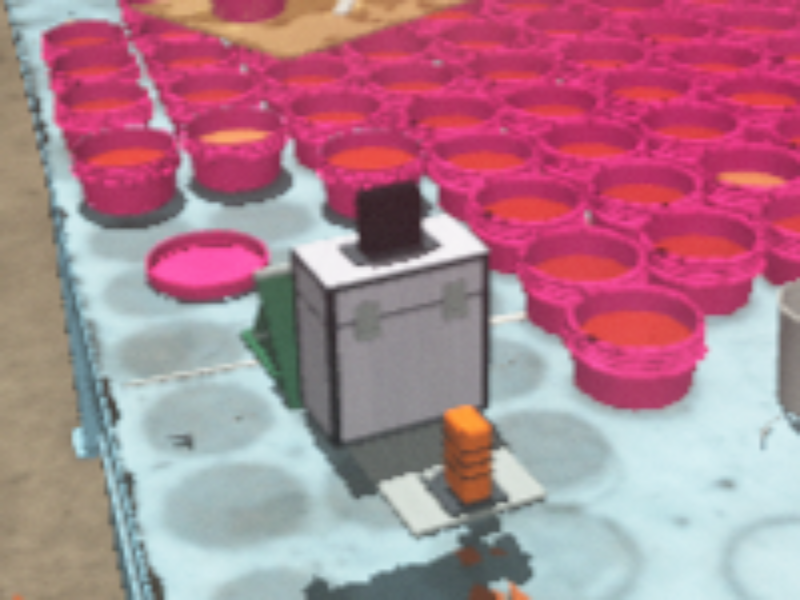

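The case stands upright on the blade, centred and in front of the rest. The neighbouring items are undisturbed and the hand is clear.

```bash
python3 -c "
from h import *
print(manip.sign_off())"
```

```text
the job is handed in; nothing more can be done
None
```

I handed the job in, with no verdict returned. The last measurements show the case upright within about 0.02 rad, with roughly 49 mm of blade centred under it. It stands in front of the rest, with the hand clear and about 34 s used.

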